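# Stand the strip-test containers in their fitted holders

### The job

Set up the bench for a run on the strip analyser: take the dropper bottle, strip canister, specimen cup and wash bottle that stand on the open bench in front of the equipment, and stand each one in its own anti-tip holder, the one whose well matches its diameter, right down on the floor of the well. Keep them upright on the way so that nothing spills, and leave the petri dish where it lies.

Things in the scene. Friction and masses are not known exactly. Their poses are not given: they have to be found in the camera images.
- dropper_bottle: Loose brown glass dropper bottle, standing, 102 mm tall, 70 g: round body 33 mm across up to 56 mm, shoulder to 70 mm, then a 24 mm collar and a 13 mm black rubber bulb from 77 mm to the top. Easily gripped round the body at 35 to 56 mm. Origin: centre of its underside; z up.
- strip_can: Loose white test-strip canister with a coloured label band, standing, 105 mm tall, 50 g: round body 41 mm across, snap cap 45 mm across from 85 mm to the top. Origin: centre of its underside; z up.
- specimen_cup: Loose squat specimen cup with a yellow screw lid, standing, 61 mm tall, 60 g: body widening from 46 mm at the foot to 52 mm at 48 mm, lid 57 mm across from 48 mm to the top; easily gripped round the lid. Origin: centre of its underside; z up.
- wash_bottle: Loose white squeeze wash bottle, standing, 174 mm tall, about 200 g: round body 60 mm across up to 95 mm, shoulder narrowing to 118 mm, then a ribbed screw cap 30 mm across from 119 to 140 mm, and a nozzle that narrows to the top; easily gripped by the cap. Origin: centre of its underside; z up.
- holder_dropper: Fixed grey plastic anti-tip holder for the dropper bottle (33 mm): round collar on a foot disc 64 mm across. Well bore 38 mm, floor 6 mm and rim 30 mm above the worktop; the top 8 mm flare out to 50 mm (collar 58 mm outside). Origin: on the well's axis at worktop level; z up; yaw does not matter.
- holder_can: Fixed grey plastic anti-tip holder for the strip canister (41 mm body): round collar on a foot disc 72 mm across. Well bore 46.5 mm, floor 6 mm and rim 36 mm above the worktop; the top 8 mm flare out to 58.5 mm (collar 66.5 mm outside). Origin: on the well's axis at worktop level; z up; yaw does not matter.
- holder_cup: Fixed grey plastic anti-tip holder for the specimen cup (body 46 to 52 mm; its lid stays above the rim): round collar on a foot disc 79 mm across. Well bore 53 mm, floor 6 mm and rim 26 mm above the worktop; the top 8 mm flare out to 65 mm (collar 73 mm outside). Origin: on the well's axis at worktop level; z up; yaw does not matter.
- holder_wash: Fixed grey plastic anti-tip holder for the wash bottle (60 mm): round collar on a foot disc 92 mm across. Well bore 66 mm, floor 6 mm and rim 40 mm above the worktop; the top 8 mm flare out to 78 mm (collar 86 mm outside). Origin: on the well's axis at worktop level; z up; yaw does not matter.
- petri_dish: Loose closed petri dish lying flat, 63 mm across and 14 mm high, 40 g, with a culture in it: not part of the job, to be left where it lies. Origin: centre of its underside; z up.
Things that resemble listed ones, but are neither listed nor needed, are in the scene too. Leave any green or turquoise look-alike of the dropper_bottle alone.

How it is judged:
At the end, for the whole second after the job is handed in: Each of the four containers stands in the holder made for it (axis within 10 mm of the well's axis, underside within 4 mm of the well's floor, upright within 7 degrees), released and at rest (horizontal distance between dropper_bottle and holder_dropper below 0.01 m and z of dropper_bottle in the frame of holder_dropper below 0.01 m and angle between each of dropper_bottle, strip_can, specimen_cup, wash_bottle's own z axis and vertical below 0.12 rad and linear speed of each of dropper_bottle, strip_can, specimen_cup, wash_bottle below 0.02 m/s and contact force between each of dropper_bottle, strip_can, specimen_cup, wash_bottle and the fingers below 0.05 N and horizontal distance between strip_can and holder_can below 0.01 m and z of strip_can in the frame of holder_can below 0.01 m and horizontal distance between specimen_cup and holder_cup below 0.01 m and z of specimen_cup in the frame of holder_cup below 0.01 m and horizontal distance between wash_bottle and holder_wash below 0.01 m and z of wash_bottle in the frame of holder_wash below 0.01 m); the robot touches nothing.
It fails at once if a container is tipped more than about 45 degrees (angle between any of dropper_bottle, strip_can, specimen_cup, wash_bottle's own z axis and vertical above 0.8 rad).
It fails at once if the petri dish is shifted by more than 20 mm (distance of petri_dish from where it was at the start of the episode above 0.02 m).
It also fails if it takes over 131 s, if anything falls off the work surface, if the arm or the gripper's body presses on something with over 40 N, if the wrist force passes 120 N, or if a joint passes its speed limit or range.

### The arm

A 7-joint arm with a two-finger parallel gripper is mounted at the origin on a cart in front of the work surface, level with it; the furniture and walls round the work are solid. World frame = base frame: x ahead of the robot, y to its left, z up, the work surface at z = 0. Lengths are in m, angles in rad, forces in N, time in s.
With the tool pointing down it reaches from about 0.425 to 0.875 m from the base axis. Payload 4.7 kg.
Tool frame: the origin (TCP) lies midway between the tips of the shut fingers; the grasp point (between the pads) lies 19 mm behind it; z points along the fingers, y is the line along which they close (so a half turn about z gives the same grasp; the last joint's range is limited). The gripper opens to 87 mm and grips with 3 to 60 N. Pads are 19 mm wide; open, the fingers measure 117 mm over their backs; the gripper's body (75 mm by 190 mm) begins 51 mm behind the grasp point.
Start: joints at [1.185, 0.321, -0.07, 1.45, 0.023, 1.371, -0.057], TCP at [0.253, -0.599, 0.223] pointing down, gripper open.
Joint ranges: [-2.86, 2.86], [-0.3, 2.09], [-1.38, 1.24], [0.06, 2.45], [-1.56, 4.7], [0.09, 2.05], [-2.69, 2.69]. Speed limits (rad/s): [2.57, 2.57, 3.14, 3.14, 3.14, 3.14, 3.14].

### API

Orientations are given as a rotation vector (axis times angle).
In Python, from bench import ctrl gives the robot as it stands. The module is installed in compiled form; this text tells all that it offers.
- The arm moves only by the shell command python3 -m handwheel 'ROWS' [FORCE]. ROWS is JSON, a list of rows, each a list of 7 numbers: the finger opening in m, from 0 to 0.087, then the shift along the tool's x, y, z in m, then the turn, a rotation vector about the tool's x, y, z in degrees. A call has 1 to 12 rows; each row shifts and turns the commanded pose from where the row before left it, along the tool's axes as they then stand; what a row does not reach is not made up. A row lasts 1/8 s, in which the tool goes at most 62.5 mm and 10.7 degrees, less where a joint would pass 70% of its speed; a pose out of reach is approached as far as the arm can. A call is refused whole if a number of a shift passes 0.0625 or a number of a turn 10.7, either way. A call with a gripper value outside its range is refused whole. The fingers move at their own pace and stop on an object; FORCE is the grip in N (left out, the last holds). Time passes only in rows, so rows that do not move let the fingers close. It gives the time, the measured TCP pose, the force, the opening and the grip force at its end, in the units of the state.
- ctrl.get_state(): the state, without advancing time (a new reading comes with each control period).
- ctrl.get_image(name): name is "scene" or "side" or "wrist"; returns (picture, depth): 384x512x3 uint8, blue, green, red; 384x512 float32, m along the optical axis (not along the pixel's ray), 0 where there is no reading.
- ctrl.camera_info(name): a dict with "intrinsics" (3x3 intrinsics, pixels), "D" ([k1, k2, p1, p2, k3] as OpenCV has them; the pictures are not rectified), "R" (3x3) and "t" (3): a world point X has camera coordinates R X + t. Camera axes: x right, y down, z forward; pixel columns grow to the right and rows downward; lengths in m; the calibration is good to about 2 mm. A picture is of the moment at which its call begins: read the wrist's pose just before it. camera_info takes no time and is no camera call; for the wrist camera it gives the pose at the moment of the call.
- ctrl.close_job(): hands the job in; it is judged then, once.
The state is a dict: "time": time; "joint_positions": joint angles; "qd": joint speeds; "joint_torque": joint torques, N m; "position": TCP position; "tool_rot": TCP orientation; "ft_force": force on the tool from outside, world axes, zero at the start; "torque": the same for the moment, N m; "grip_width": opening from 0.0 (shut) to 1.0 (fully open); "grip_force": force on a finger pad.
Only numpy, scipy, OpenCV 4.12 (cv2) and the standard library are available. Lean on these libraries where they do the work, as an engineer would, in place of code of your own. Each camera call takes 0.05 s, during which the arm holds its last target. There are 200 camera calls.

## Working session

There is one attempt and no reset: what is moved stays moved. The work goes in short steps, Python scripts to look and compute and a shell command to move; the robot and the scene stay as the last step left them, time stands still between calls to the robot, and variables do not carry over. Pictures are saved under pics/ and viewed, at most 14 in all, crops included, and the job is handed in when it is done.

```bash
mkdir -p pics; cat > h.py <<'E'
import numpy as np,cv2
from bench import ctrl
def pts(name):
    i=ctrl.camera_info(name);im,d=ctrl.get_image(name)
    K,D,R,t=[np.array(i[k],float) for k in("intrinsics","D","R","t")]
    v,u=np.mgrid[0:384,0:512]
    n=cv2.undistortPoints(np.stack([u,v],-1).reshape(-1,1,2).astype(float),K,D).reshape(384,512,2)
    P=np.dstack([n*d[...,None],d]);W=(P-t.ravel())@R   # R^T(P-t)
    W[d==0]=np.nan
    return im,W,i
E
python3 - <<'E'
from h import *
s=ctrl.get_state();print(s["time"],s["position"],s["tool_rot"],s["joint_positions"])
for n in("scene","side"):
    im,W,i=pts(n);cv2.imwrite(f"pics/{n}0.png",im);np.savez(f"{n}0.npz",im=im,W=W)
    print(n,-np.array(i["R"]).T@np.array(i["t"]).ravel())
E
```

```text
0.0 [ 0.25278866 -0.59823825  0.22146427] [-3.07720932e+00 -6.23587253e-01  7.17424167e-04] [ 1.1850489   0.32182397 -0.07010939  1.45166862  0.02259398  1.37077845
 -0.05692114]
scene [-0.42562854 -0.61021117  0.54607383]
side [ 0.54792152 -0.88472735  0.57289445]
```

View pics/scene0.png

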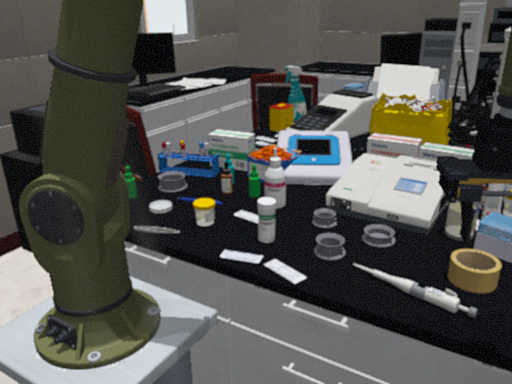

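View pics/side0.png

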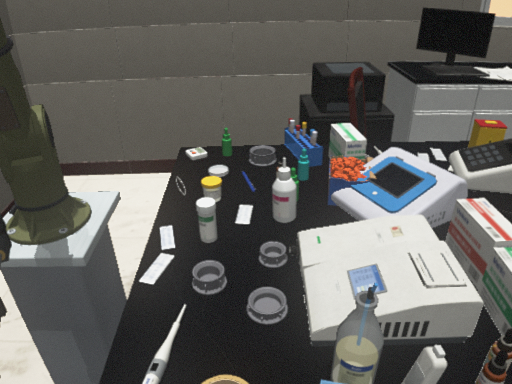

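The scene view shows the strip can at (266,220), cup at (204,212), wash bottle at (275,183), petri dish at (160,206), and holders at (172,182), (325,217), (330,245) and (378,235).

Dropper candidates are green (129,186), brown (227,180) with something teal behind it, and green (254,183). I choose the brown one and will check it in a crop.

```bash
python3 - <<'E'
from h import *
a=np.load("scene0.npz");b=np.load("side0.npz")
c1=cv2.resize(a["im"][140:220,110:310],None,fx=4,fy=4,interpolation=cv2.INTER_CUBIC)
c2=cv2.resize(b["im"][130:200,200:340],(800,280),interpolation=cv2.INTER_CUBIC)
c2=cv2.resize(b["im"][130:180,200:340],(800,280),interpolation=cv2.INTER_CUBIC)
cv2.imwrite("pics/c1.png",np.vstack([c1,c2]))
for nm,d,L in(("scene",a,dict(canTop=(266,203),cup=(204,204),wash=(275,163),washbody=(275,190),brown=(227,183),brownbulb=(228,165),green=(254,183),petri=(160,206),h1=(172,176),h2=(325,211),h3=(330,238),h4=(378,228))),
 ("side",b,dict(can=(206,202),cup=(211,182),wash=(285,200),petri=(218,170),teal=(303,165),grn=(295,178),g2=(227,145)))):
  for k,(u,v) in L.items():print(nm,k,d["W"][v,u].round(3))
# rings: points on worktop-near heights, from side cam
for nm,d,B in(("side",b,dict(h1=(245,145,280,168),h2=(255,238,292,270),h3=(188,257,230,296),h4=(243,284,292,324))),("scene",a,dict(h1=(155,168,190,196),h2=(309,206,341,230),h3=(311,232,349,262),h4=(358,222,400,248)))):
  for k,(u0,v0,u1,v1) in B.items():
    P=d["W"][v0:v1,u0:u1].reshape(-1,3);P=P[np.isfinite(P).all(1)]
    zm=np.percentile(P[:,2][P[:,2]<.06],98);Q=P[abs(P[:,2]-zm)<.004]
    c,r=cv2.minEnclosingCircle(Q[:,:2].astype(np.float32));print(nm,k,len(Q),zm.round(4),np.round(c,4),"D",round(2*r,4))
E
```

```text
scene canTop [ 0.432 -0.104  0.103]
scene cup [0.43  0.083 0.06 ]
scene wash [ 0.619 -0.023  0.133]
scene washbody [ 0.609 -0.028  0.058]
scene brown [0.627 0.148 0.038]
scene brownbulb [0.703 0.196 0.065]
scene green [0.648 0.065 0.047]
scene petri [0.437 0.248 0.015]
scene h1 [0.615 0.357 0.027]
scene h2 [ 0.611 -0.18   0.027]
scene h3 [ 0.479 -0.25   0.027]
scene h4 [ 0.597 -0.328  0.02 ]
side can [ 0.444 -0.099  0.103]
side cup [0.439 0.082 0.059]
side wash [ 0.632 -0.044  0.07 ]
side petri [0.446 0.246 0.014]
side teal [0.706 0.182 0.055]
side grn [0.669 0.066 0.073]
side g2 [0.471 0.383 0.042]
side h1 84 0.0399 [0.5911 0.3375] D 0.0878
side h2 111 0.031 [ 0.6003 -0.1915] D 0.0752
side h3 170 0.0365 [ 0.4558 -0.2584] D 0.0663
side h4 257 0.0271 [ 0.5718 -0.336 ] D 0.0739
scene h1 86 0.0397 [0.5891 0.3369] D 0.0893
scene h2 57 0.0318 [ 0.6055 -0.185 ] D 0.0829
scene h3 122 0.0365 [ 0.455  -0.2567] D 0.0689
scene h4 137 0.0261 [ 0.5939 -0.3423] D 0.1187
```

View pics/c1.png

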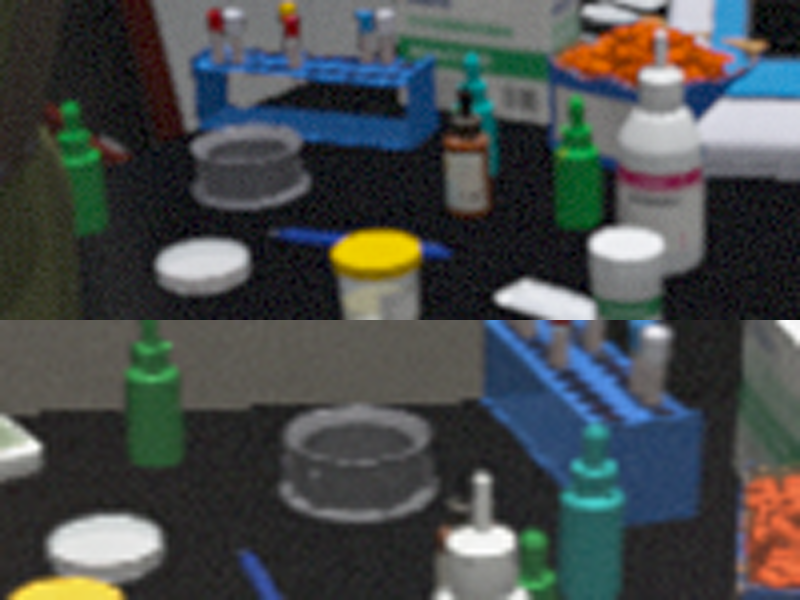

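The crop confirms it: the only brown dropper, with a black bulb, is at scene (227,180), and the teal one stands behind it. By rim height, h1 is wash (40), h2 is dropper (30), h3 is can (36) and h4 is cup (26). Next I'll fit circles of known radius to both views.

```bash
cat > fit.py <<'E'
from h import *
from scipy.optimize import least_squares
def fit(W,c,R,z0,z1,r,im=None,inside=False):
    P=W.reshape(-1,3);P=P[np.isfinite(P).all(1)]
    m=(np.hypot(P[:,0]-c[0],P[:,1]-c[1])<R)&(P[:,2]>z0)&(P[:,2]<z1);Q=P[m]
    if len(Q)<8:return None
    f=lambda p:np.hypot(Q[:,0]-p[0],Q[:,1]-p[1])-r
    s=least_squares(f,c,loss="soft_l1",f_scale=.001);return s.x.round(4),len(Q),round(float(np.median(abs(f(s.x)))),4)
T=dict(can=((.442,-.103),.035,.03,.082,.0205),cancap=((.442,-.103),.035,.087,.099,.0225),cup=((.44,.083),.04,.049,.057,.0285),
 washbody=((.63,-.028),.045,.03,.09,.03),washcap=((.63,-.028),.03,.12,.139,.015),drop=((.642,.155),.03,.008,.055,.0165),
 petri=((.446,.247),.05,.003,.011,.0315),
 hwash=((.59,.337),.06,.036,.043,.0410),hdrop=((.6,-.187),.045,.026,.034,.027),hcan=((.455,-.257),.05,.032,.04,.0312),hcup=((.575,-.337),.055,.022,.03,.0345),
 hwashO=((.59,.337),.06,.012,.03,.0430),hdropO=((.6,-.187),.045,.01,.022,.029),hcanO=((.455,-.257),.05,.01,.03,.0333),hcupO=((.575,-.337),.055,.01,.02,.0365))
if __name__=="__main__":
  for k,a in T.items():print(k,*[(n,fit(np.load(n+"0.npz")["W"],*a)) for n in("scene","side")])
E
python3 fit.py
```

```text
can ('scene', (array([ 0.4429, -0.0964]), 333, 0.001)) ('side', (array([ 0.4426, -0.0967]), 317, 0.0007))
cancap ('scene', (array([ 0.4437, -0.0966]), 86, 0.0011)) ('side', (array([ 0.4428, -0.0968]), 87, 0.0006))
cup ('scene', (array([0.4393, 0.0927]), 58, 0.0009)) ('side', (array([0.4389, 0.0928]), 48, 0.0009))
washbody ('scene', (array([ 0.6328, -0.0131]), 414, 0.0011)) ('side', (array([ 0.6331, -0.0132]), 493, 0.0008))
washcap ('scene', (array([ 0.6321, -0.0137]), 67, 0.0011)) ('side', (array([ 0.6311, -0.0139]), 82, 0.0008))
drop ('scene', (array([0.6407, 0.1609]), 158, 0.0013)) ('side', (array([0.6429, 0.1575]), 17, 0.0003))
petri ('scene', (array([0.4461, 0.257 ]), 58, 0.0011)) ('side', (array([0.4459, 0.256 ]), 40, 0.0011))
hwash ('scene', (array([0.5889, 0.3376]), 79, 0.002)) ('side', (array([0.5916, 0.3358]), 80, 0.0017))
hdrop ('scene', (array([ 0.5916, -0.1857]), 88, 0.0021)) ('side', (array([ 0.5936, -0.1862]), 134, 0.0016))
hcan ('scene', (array([ 0.4538, -0.2589]), 132, 0.0016)) ('side', (array([ 0.4561, -0.2597]), 178, 0.0016))
hcup ('scene', (array([ 0.5709, -0.3368]), 133, 0.0019)) ('side', (array([ 0.5724, -0.3385]), 303, 0.0022))
hwashO ('scene', (array([0.5933, 0.3408]), 219, 0.0048)) ('side', (array([0.5889, 0.3395]), 206, 0.0064))
hdropO ('scene', (array([ 0.5962, -0.184 ]), 146, 0.0053)) ('side', (array([ 0.6012, -0.1883]), 190, 0.0062))
hcanO ('scene', (array([ 0.451 , -0.2501]), 346, 0.0066)) ('side', (array([ 0.4649, -0.261 ]), 401, 0.0069))
hcupO ('scene', (array([ 0.567 , -0.3291]), 185, 0.0061)) ('side', (array([ 0.5821, -0.3416]), 219, 0.0062))
```

```bash
python3 - <<'E'
import numpy as np
P=np.vstack([np.load(n+"0.npz")["W"].reshape(-1,3) for n in("scene","side")]);P=P[np.isfinite(P).all(1)]
print("y cols from .45 to -.5 step .05; max z mm")
for x in np.arange(.4,.85,.05):
  print(round(x,2),[int(1000*P[m][:,2].max()) if (m:=(abs(P[:,0]-x)<.025)&(abs(P[:,1]-y)<.025)&(P[:,2]<.35)).any() else -1 for y in np.arange(.45,-.51,-.05)])
E
python3 -m handwheel '[[0.087,0,0,-0.06,0,0,-10],[0.087,0,0,-0.06,0,0,-10],[0.087,0,0,0,0,0,0]]' 30
```

```text
y cols from .45 to -.5 step .05; max z mm
0.4 [3, 20, 20, 13, 16, 3, 2, 63, 61, 3, 2, 104, 3, 4, 37, 6, 19, 23, 28, 29]
0.45 [2, 100, 2, 17, 17, 15, 2, 63, 63, 2, 3, 106, 2, 6, 38, 38, 3, 3, 3, 49]
0.5 [4, 79, 3, 2, 15, 5, 2, 2, 6, 6, 6, 2, 2, 2, 38, 36, 3, 3, 4, 50]
0.55 [2, 23, 41, 41, 9, 11, 9, 8, 6, 6, 5, 3, 31, 30, 4, 28, 28, 8, 3, 49]
0.6 [3, 40, 42, 41, 3, 3, 61, 3, 2, 150, 143, 3, 31, 41, 3, 28, 28, 4, 3, 3]
0.65 [63, 2, 40, 40, 3, 37, 100, 101, 100, 172, 142, 3, 66, 67, 67, 65, 65, 66, 67, 134]
0.7 [106, 106, 61, 62, 3, 102, 3, 3, 72, 2, 2, 2, 76, 76, 77, 80, 85, 83, 89, 218]
0.75 [60, 105, 106, 104, 3, 4, 73, 92, 86, 39, 2, 2, 83, 85, 87, 96, 98, 97, 95, 129]
0.8 [3, 2, 120, 121, 119, 87, 104, 109, 103, 81, 55, 39, 97, 97, 99, 109, 111, 110, 110, 3]
time: 0.48
position: [0.2539, -0.6005, 0.3488]
tool_rot: [2.914, 1.147, 0.001]
ft_force: [-0.5, -0.3, 0.5]
grip_width: 1.004
grip_force: 0.0
```

```bash
python3 -m handwheel '[[0.087,0,0,0,0,0,10.7],[0.087,0,0,0,0,0,10.7],[0.087,0,0,0,0,0,10.7],[0.087,0,0,0,0,0,10.7],[0.087,0,0,0,0,0,0.4],[0.087,0,0,0,0,0,0]]'
python3 -m handwheel '[[0.087,0.03,-0.045,0,0,0,0],[0.087,0.03,-0.045,0,0,0,0],[0.087,0.03,-0.045,0,0,0,0],[0.087,0.03,-0.045,0,0,0,0],[0.087,0.03,-0.045,0,0,0,0],[0.087,0.03,-0.045,0,0,0,0],[0.087,0.03,-0.045,0,0,0,0],[0.087,0.03,-0.045,0,0,0,0],[0.087,0.03,-0.045,0,0,0,0],[0.087,0.03,-0.045,0,0,0,0],[0.087,0.03,-0.045,0,0,0,0],[0.087,0,0,0,0,0,0]]'
```

```text
time: 1.23
position: [0.253, -0.5986, 0.3419]
tool_rot: [-3.141, 0.004, 0.001]
ft_force: [-0.1, 1.0, -0.7]
grip_width: 1.0
grip_force: 0.0
time: 2.72
position: [0.587, -0.0993, 0.342]
tool_rot: [-3.138, -0.01, -0.0]
ft_force: [-0.4, -0.0, 0.0]
grip_width: 0.996
grip_force: 0.0
```

```bash
python3 -m handwheel '[[0.087,0.0225,-0.043,0,0,0,0],[0.087,0.0225,-0.043,0,0,0,0],[0.087,0,0,0.05,0,0,0],[0.087,0,0,0.05,0,0,0],[0.087,0,0,0.04,0,0,0],[0.087,0,0,0.03,0,0,0],[0.087,0,0,0,0,0,0],[0.087,0,0,0,0,0,0]]'
python3 - <<'E'
from h import *
im,W,i=pts("side");np.savez("s1.npz",W=W,im=im);cv2.imwrite("pics/s1.png",im)
s=ctrl.get_state();print(s["position"],s["tool_rot"])
E
```

```text
time: 3.72
position: [0.6317, -0.0203, 0.174]
tool_rot: [3.141, -0.008, 0.003]
ft_force: [0.4, 0.9, 0.1]
grip_width: 1.002
grip_force: 0.0
[ 0.63202217 -0.02011594  0.17454932] [ 3.14117161 -0.00809039  0.0047002 ]
```

View pics/s1.png

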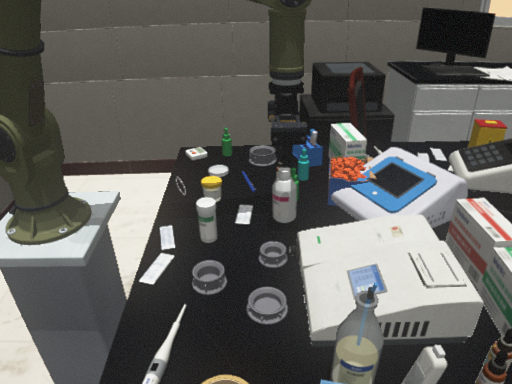

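The gripper shows at about (290,130), near the wash bottle nozzle at (284,165). I'll project the TCP and check the depth to see whether they line up.

```bash
python3 - <<'E'
from h import *
d=np.load("s1.npz");W=d["W"]
i=ctrl.camera_info("side")
K,D,R,t=[np.array(i[k],float) for k in("intrinsics","D","R","t")]
q=np.array([[.632,-.02,.174],[.632,-.02,.225],[.632,.0235,.174],[.632,-.0635,.174],[.632,-.0135,.13]])
print(cv2.projectPoints(q,cv2.Rodrigues(R)[0],t,K,D)[0].reshape(-1,2).round(1))
for v in range(80,200,6):print(v,W[v,284].round(3),W[v,290].round(3))
cv2.imwrite("pics/s1c.png",cv2.resize(d["im"][70:230,210:370],(640,640),interpolation=cv2.INTER_CUBIC))
E
```

```text
[[285.  157.6]
 [285.4 137.7]
 [283.4 150.3]
 [286.7 165.5]
 [284.4 172.8]]
80 [ 0.624 -0.055  0.368] [ 0.637 -0.051  0.367]
86 [ 0.624 -0.054  0.355] [ 0.637 -0.052  0.354]
92 [ 0.625 -0.039  0.338] [ 0.639 -0.036  0.337]
98 [ 0.626 -0.032  0.323] [ 0.639 -0.035  0.324]
104 [ 0.627 -0.031  0.309] [ 0.64  -0.032  0.309]
110 [ 0.626 -0.034  0.297] [ 0.64  -0.034  0.296]
116 [ 0.626 -0.041  0.285] [ 0.639 -0.042  0.285]
122 [ 0.622 -0.088  0.288] [ 0.635 -0.085  0.287]
128 [ 0.62  -0.115  0.285] [ 0.632 -0.115  0.284]
134 [ 0.62  -0.113  0.271] [ 0.633 -0.112  0.27 ]
140 [ 0.621 -0.108  0.255] [ 0.633 -0.11   0.256]
146 [ 0.624 -0.078  0.229] [ 0.637 -0.08   0.229]
152 [ 0.624 -0.076  0.214] [ 0.638 -0.076  0.213]
158 [ 0.625 -0.074  0.198] [ 0.638 -0.075  0.198]
164 [ 0.625 -0.073  0.183] [ 0.639 -0.07   0.181]
170 [ 0.63  -0.024  0.143] [ 0.645 -0.02   0.141]
176 [ 0.63  -0.028  0.129] [ 0.645 -0.02   0.124]
182 [ 0.63  -0.03   0.113] [ 0.645 -0.03   0.113]
188 [ 0.629 -0.037  0.101] [ 0.644 -0.035  0.099]
194 [ 0.629 -0.04   0.085] [ 0.644 -0.042  0.086]
```

View pics/s1c.png

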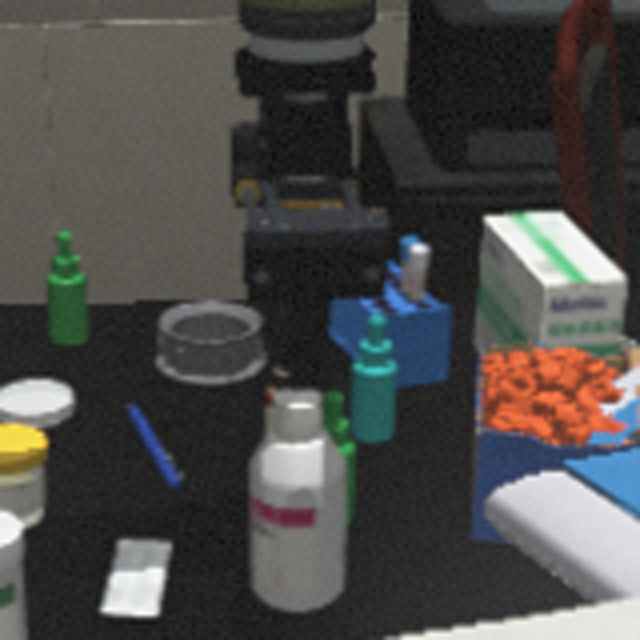

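The crop shows the front finger straddling the nozzle, in line in x. I'll nudge y by +6 mm, lower, grip and lift.

```bash
python3 -m handwheel '[[0.087,0,-0.006,0,0,0,0],[0.087,0,0,0.025,0,0,0],[0.087,0,0,0.02,0,0,0],[0.087,0,0,0.01,0,0,0],[0.087,0,0,0,0,0,0],[0.087,0,0,0,0,0,0]]'
python3 -m handwheel '[[0.02,0,0,0,0,0,0],[0.02,0,0,0,0,0,0],[0.02,0,0,0,0,0,0],[0.02,0,0,0,0,0,0],[0.02,0,0,0,0,0,0],[0.02,0,0,0,0,0,0],[0.02,0,0,0,0,0,0],[0.02,0,0,0,0,0,0]]' 30
```

```text
time: 4.53
position: [0.6316, -0.0137, 0.1183]
tool_rot: [3.142, -0.008, 0.002]
ft_force: [1.1, 0.3, 0.6]
grip_width: 1.001
grip_force: 0.0
time: 5.52
position: [0.631, -0.0138, 0.1175]
tool_rot: [3.141, -0.008, 0.0]
ft_force: [0.1, 0.1, 0.4]
grip_width: 0.339
grip_force: 30.0
```

Gripped on the cap (29.5 mm wide).

```bash
python3 -m handwheel '[[0.02,0,0,-0.015,0,0,0],[0.02,0,0,-0.03,0,0,0],[0.02,0,0,-0.03,0,0,0],[0.02,0,0,-0.03,0,0,0],[0.02,0,0,-0.03,0,0,0],[0.02,0,0,0,0,0,0]]'
python3 -m handwheel '[[0.02,-0.002,-0.015,0,0,0,0],[0.02,-0.004,-0.03,0,0,0,0],[0.02,-0.005,-0.04,0,0,0,0],[0.02,-0.005,-0.04,0,0,0,0],[0.02,-0.005,-0.04,0,0,0,0],[0.02,-0.005,-0.04,0,0,0,0],[0.02,-0.005,-0.04,0,0,0,0],[0.02,-0.004,-0.04,0,0,0,0],[0.02,-0.004,-0.03,0,0,0,0],[0.02,-0.003,-0.02,0,0,0,0],[0.02,0,-0.014,0,0,0,0],[0.02,0,0,0,0,0,0]]'
python3 -m handwheel '[[0.02,0,0,0,0,0,0],[0.02,0,0,0,0,0,0]]'
```

```text
time: 6.28
position: [0.6326, -0.0132, 0.2559]
tool_rot: [3.141, -0.008, 0.009]
ft_force: [-0.0, 0.2, -1.8]
grip_width: 0.337
grip_force: 30.0
time: 7.78
position: [0.5904, 0.3362, 0.2519]
tool_rot: [3.141, -0.006, -0.002]
ft_force: [0.2, 0.3, -1.4]
grip_width: 0.337
grip_force: 30.0
time: 8.02
position: [0.5915, 0.334, 0.2526]
tool_rot: [3.141, -0.011, 0.001]
ft_force: [0.2, 0.1, -1.9]
grip_width: 0.34
grip_force: 30.0
```

```bash
python3 -m handwheel '[[0.02,-0.001,-0.002,0.03,0,0,0],[0.02,0,0,0.03,0,0,0],[0.02,0,0,0.03,0,0,0],[0.02,0,0,0.015,0,0,0],[0.02,0,0,0.01,0,0,0],[0.02,0,0,0.008,0,0,0],[0.02,0,0,0.003,0,0,0],[0.02,0,0,0.001,0,0,0],[0.02,0,0,0,0,0,0],[0.02,0,0,0,0,0,0]]'
```

```text
time: 9.28
position: [0.5899, 0.3377, 0.126]
tool_rot: [-3.141, 0.008, -0.001]
ft_force: [0.2, 0.1, -2.4]
grip_width: 0.339
grip_force: 30.0
```

```bash
python3 -m handwheel '[[0.02,0,0,0.002,0,0,0],[0.02,0,0,0.0015,0,0,0],[0.02,0,0,0,0,0,0]]'
python3 -m handwheel '[[0.06,0,0,0,0,0,0],[0.087,0,0,0,0,0,0],[0.087,0,0,0,0,0,0],[0.087,0,0,0,0,0,0],[0.087,0,0,-0.02,0,0,0],[0.087,0,0,-0.04,0,0,0],[0.087,0,0,-0.04,0,0,0],[0.087,0,0,0,0,0,0]]'
python3 - <<'E'
from fit import *
for n in("side","scene"):
    im,W,i=pts(n)
    c=(.59,.337)
    print(n,fit(W,c,.045,.05,.095,.03),fit(W,c,.03,.126,.144,.015))
    P=W.reshape(-1,3);m=np.hypot(P[:,0]-c[0],P[:,1]-c[1])<.012;print("top",np.sort(P[m][:,2])[-40:].round(3)[::6])
E
```

```text
time: 9.65
position: [0.5903, 0.3378, 0.1235]
tool_rot: [-3.141, 0.008, -0.003]
ft_force: [-1.0, -0.8, 6.1]
grip_width: 0.34
grip_force: 30.0
time: 10.65
position: [0.5915, 0.3395, 0.2281]
tool_rot: [-3.137, 0.008, -0.012]
ft_force: [-0.3, 0.9, 0.3]
grip_width: 0.998
grip_force: 0.0
side (array([0.5924, 0.3384]), 231, 0.0013) (array([0.5911, 0.3382]), 52, 0.0011)
top [0.344 0.35  0.358 0.365 0.373 0.381 0.386]
scene (array([0.5913, 0.3385]), 263, 0.0015) (array([0.5902, 0.3382]), 56, 0.0015)
top [0.147 0.149 0.151 0.155 0.164 0.174 0.375]
```

The wash bottle is seated and upright. Next is the dropper, whose side view is now clear, so I'll refit it while moving over.

```bash
python3 - <<'E'
from fit import *
for n in("side","scene"):
    im,W,i=pts(n);print(n,fit(W,(.641,.16),.024,.012,.054,.0165),fit(W,(.641,.16),.02,.08,.1,.0065))
E
python3 -m handwheel '[[0.055,0.01,0.036,0,0,0,0],[0.055,0.01,0.036,0,0,0,0],[0.055,0.01,0.036,0,0,0,0],[0.055,0.01,0.036,0,0,0,0],[0.055,0.0095,0.0345,0,0,0,0],[0.055,0,0,0,0,0,0],[0.055,0,0,0,0,0,0],[0.055,0,0,0,0,0,0]]'
```

```text
side (array([0.6415, 0.1611]), 137, 0.0011) (array([0.6416, 0.1617]), 27, 0.001)
scene (array([0.641 , 0.1611]), 140, 0.0013) (array([0.6406, 0.1628]), 24, 0.0007)
time: 11.85
position: [0.6375, 0.1608, 0.2217]
tool_rot: [-3.141, 0.004, 0.001]
ft_force: [0.6, 0.6, -0.2]
grip_width: 0.632
grip_force: 0.0
```

```bash
python3 -m handwheel '[[0.055,0.003,0,0.04,0,0,0],[0.055,0,0,0.04,0,0,0],[0.055,0,0,0,0,0,0],[0.055,0,0,0,0,0,0]]'

```

```text
time: 12.35
position: [0.6419, 0.16, 0.1436]
tool_rot: [-3.141, 0.006, -0.003]
ft_force: [1.0, -0.0, 0.1]
grip_width: 0.631
grip_force: 0.0
```

```bash
python3 -m handwheel '[[0.055,-0.0005,-0.001,0.03,0,0,0],[0.055,0,0,0.03,0,0,0],[0.055,0,0,0.025,0,0,0],[0.055,0,0,0.015,0,0,0],[0.055,0,0,0.0055,0,0,0],[0.055,0,0,0,0,0,0],[0.055,0,0,0,0,0,0]]'

```

```text
time: 13.22
position: [0.6417, 0.1601, 0.0378]
tool_rot: [-3.141, 0.008, -0.003]
ft_force: [-0.3, -0.3, 0.3]
grip_width: 0.629
grip_force: 0.0
```

```bash
python3 -m handwheel '[[0.02,0,0,0,0,0,0],[0.02,0,0,0,0,0,0],[0.02,0,0,0,0,0,0],[0.02,0,0,0,0,0,0],[0.02,0,0,0,0,0,0]]' 20
python3 -m handwheel '[[0.02,0,0,-0.01,0,0,0],[0.02,0,0,-0.03,0,0,0],[0.02,0,0,-0.04,0,0,0],[0.02,0,0,-0.04,0,0,0],[0.02,0,0,0,0,0,0],[0.02,0,0,0,0,0,0]]'
```

```text
time: 13.85
position: [0.6409, 0.1598, 0.0366]
tool_rot: [-3.142, 0.008, -0.0]
ft_force: [0.3, -0.2, 1.5]
grip_width: 0.366
grip_force: 20.0
time: 14.6
position: [0.6404, 0.1595, 0.1561]
tool_rot: [3.141, -0.008, -0.001]
ft_force: [-0.2, -1.2, -2.0]
grip_width: 0.366
grip_force: 20.0
```

```bash
python3 -m handwheel '[[0.02,-0.002,0.015,0,0,0,0],[0.02,-0.005,0.035,0,0,0,0],[0.02,-0.006,0.042,0,0,0,0],[0.02,-0.006,0.042,0,0,0,0],[0.02,-0.006,0.042,0,0,0,0],[0.02,-0.006,0.042,0,0,0,0],[0.02,-0.006,0.042,0,0,0,0],[0.02,-0.006,0.04,0,0,0,0],[0.02,-0.004,0.03,0,0,0,0],[0.02,-0.001,0.015,0,0,0,0],[0.02,0,0,0,0,0,0],[0.02,0,0,0,0,0,0]]'
python3 - <<'E'
from fit import *
for n in("side","scene"):
    im,W,i=pts(n)
    for c,R,a,b,r in(((.5926,-.186),.03,.13,.172,.0165),((.593,-.186),.045,.026,.034,.027)):print(n,fit(W,c,R,a,b,r))
print(ctrl.get_state()["position"])
E
```

```text
time: 16.1
position: [0.5913, -0.1829, 0.1563]
tool_rot: [-3.14, 0.004, 0.0]
ft_force: [0.1, 0.2, -1.6]
grip_width: 0.365
grip_force: 20.0
side (array([ 0.5922, -0.184 ]), 252, 0.0014)
side (array([ 0.5936, -0.1867]), 136, 0.0016)
scene (array([ 0.5915, -0.1825]), 262, 0.0014)
scene (array([ 0.5914, -0.185 ]), 84, 0.0019)
[ 0.59148004 -0.18286923  0.15652581]
```

```bash
python3 -m handwheel '[[0.02,0.0008,0.0028,0.03,0,0,0],[0.02,0,0,0.03,0,0,0],[0.02,0,0,0.02,0,0,0],[0.02,0,0,0.015,0,0,0],[0.02,0,0,0.01,0,0,0],[0.02,0,0,0.006,0,0,0],[0.02,0,0,0.002,0,0,0],[0.02,0,0,0,0,0,0],[0.02,0,0,0,0,0,0]]'
```

```text
time: 17.32
position: [0.5923, -0.1879, 0.0441]
tool_rot: [3.141, -0.008, 0.001]
ft_force: [-0.5, 0.4, 0.1]
grip_width: 0.364
grip_force: 20.0
```

```bash
python3 -m handwheel '[[0.02,0,0,0.001,0,0,0],[0.02,0,0,0.001,0,0,0],[0.02,0,0,0,0,0,0]]'
python3 -m handwheel '[[0.055,0,0,0,0,0,0],[0.055,0,0,0,0,0,0],[0.055,0,0,0,0,0,0],[0.055,0,0,-0.02,0,0,0],[0.055,0,0,-0.04,0,0,0],[0.055,0,0,-0.05,0,0,0],[0.055,0,0,-0.03,0,0,0],[0.087,0,0,0,0,0,0]]'
python3 - <<'E'
from fit import *
for n in("side","scene"):
    im,W,i=pts(n)
    for c,R,a,b,r in(((.5926,-.187),.024,.035,.06,.0165),((.593,-.186),.016,.086,.105,.0065)):print(n,fit(W,c,R,a,b,r))
    P=W.reshape(-1,3);m=np.hypot(P[:,0]-.593,P[:,1]+.187)<.012;z=P[m][:,2];print("top",np.sort(z[z<.13])[-3:].round(3))
E
```

```text
time: 17.7
position: [0.5925, -0.1878, 0.0425]
tool_rot: [3.141, -0.008, 0.002]
ft_force: [-1.6, 0.5, 5.4]
grip_width: 0.37
grip_force: 20.0
time: 18.7
position: [0.5941, -0.1882, 0.1863]
tool_rot: [3.139, -0.008, 0.011]
ft_force: [0.2, 0.9, -0.2]
grip_width: 0.683
grip_force: 0.0
side (array([ 0.5931, -0.1871]), 140, 0.0006)
side (array([ 0.5932, -0.1868]), 52, 0.0006)
top [0.106 0.107 0.108]
scene (array([ 0.5921, -0.1867]), 121, 0.0013)
scene (array([ 0.5932, -0.1867]), 38, 0.0012)
top [0.104 0.107 0.107]
```

The dropper is seated, with its top at 108 mm. Next is the canister.

```bash
python3 -m handwheel '[[0.087,-0.03,-0.018,0,0,0,0],[0.087,-0.04,-0.024,0,0,0,0],[0.087,-0.04,-0.025,0,0,0,0],[0.087,-0.03,-0.018,0,0,0,0],[0.087,-0.01,-0.006,0,0,0,0],[0.087,0,0,0.03,0,0,0],[0.087,0,0,0,0,0,0],[0.087,0,0,0,0,0,0]]'
```

```text
time: 19.8
position: [0.4429, -0.0963, 0.1518]
tool_rot: [-3.141, 0.009, -0.0]
ft_force: [-0.0, -0.5, 0.6]
grip_width: 1.007
grip_force: 0.0
```

```bash
python3 -m handwheel '[[0.087,0,0,0.03,0,0,0],[0.087,0,0,0.025,0,0,0],[0.087,0,0,0.01,0,0,0],[0.087,0,0,0,0,0,0],[0.05,0,0,0,0,0,0],[0.03,0,0,0,0,0,0],[0.03,0,0,0,0,0,0],[0.03,0,0,0,0,0,0],[0.03,0,0,0,0,0,0],[0.03,0,0,0,0,0,0]]' 20
python3 -m handwheel '[[0.03,0,0,-0.01,0,0,0],[0.03,0,0,-0.03,0,0,0],[0.03,0,0,-0.03,0,0,0],[0.03,0,0,-0.01,0,0,0],[0.03,0,0,0,0,0,0]]'
```

```text
time: 21.05
position: [0.4424, -0.0961, 0.0866]
tool_rot: [3.141, -0.008, 0.0]
ft_force: [0.0, 0.4, 0.3]
grip_width: 0.494
grip_force: 20.0
time: 21.68
position: [0.4426, -0.0961, 0.1669]
tool_rot: [3.141, -0.008, 0.001]
ft_force: [1.4, 0.1, -0.6]
grip_width: 0.5
grip_force: 20.0
```

```bash
python3 -m handwheel '[[0.03,0.001,0.012,0,0,0,0],[0.03,0.002,0.03,0,0,0,0],[0.03,0.0035,0.04,0,0,0,0],[0.03,0.003,0.04,0,0,0,0],[0.03,0.002,0.029,0,0,0,0],[0.03,0.001,0.012,0,0,0,0],[0.03,0,0,0,0,0,0],[0.03,0,0,0,0,0,0]]'
python3 - <<'E'
from fit import *
for n in("side","scene"):
    im,W,i=pts(n)
    for c,R,a,b,r in(((.455,-.26),.035,.09,.16,.0205),((.455,-.26),.05,.032,.04,.0312)):print(n,fit(W,c,R,a,b,r))
print(ctrl.get_state()["position"])
E
```

```text
time: 22.68
position: [0.4541, -0.2575, 0.1662]
tool_rot: [-3.141, 0.005, 0.001]
ft_force: [-1.0, 0.9, -0.7]
grip_width: 0.499
grip_force: 20.0
side (array([ 0.4544, -0.2574]), 624, 0.0006)
side (array([ 0.4562, -0.2598]), 188, 0.0017)
scene (array([ 0.4546, -0.2572]), 546, 0.0009)
scene (array([ 0.4541, -0.259 ]), 142, 0.0018)
[ 0.45426719 -0.25771348  0.16659295]
```

```bash
python3 -m handwheel '[[0.03,0.0005,0.002,0.02,0,0,0],[0.03,0,0,0.02,0,0,0],[0.03,0,0,0.015,0,0,0],[0.03,0,0,0.01,0,0,0],[0.03,0,0,0.006,0,0,0],[0.03,0,0,0.002,0,0,0],[0.03,0,0,0.001,0,0,0],[0.03,0,0,0,0,0,0]]'
```

```text
time: 23.78
position: [0.4548, -0.2611, 0.0929]
tool_rot: [3.141, -0.008, 0.001]
ft_force: [0.5, 0.5, -0.7]
grip_width: 0.494
grip_force: 20.0
```

```bash
python3 -m handwheel '[[0.03,0,0,0.001,0,0,0],[0.03,0,0,0.0005,0,0,0],[0.03,0,0,0,0,0,0]]'
python3 -m handwheel '[[0.07,0,0,0,0,0,0],[0.087,0,0,0,0,0,0],[0.087,0,0,0,0,0,0],[0.087,0,0,0,0,0,0],[0.087,0,0,-0.03,0,0,0],[0.087,0,0,-0.05,0,0,0],[0.087,0,0,0,0,0,0]]'
python3 - <<'E'
from fit import *
for n in("side","scene"):
    im,W,i=pts(n)
    for c,R,a,b,r in(((.455,-.26),.03,.045,.088,.0205),((.44,.093),.04,.049,.057,.0285)):print(n,fit(W,c,R,a,b,r))
    P=W.reshape(-1,3);m=np.hypot(P[:,0]-.455,P[:,1]+.26)<.012;z=P[m][:,2];print("top",np.median(z[(z<.13)&(z>.09)]).round(4))
E
```

```text
time: 24.15
position: [0.4557, -0.2613, 0.0925]
tool_rot: [3.141, -0.008, 0.004]
ft_force: [1.0, 1.8, 5.3]
grip_width: 0.497
grip_force: 20.1
time: 25.02
position: [0.4571, -0.2624, 0.1752]
tool_rot: [3.137, -0.008, 0.011]
ft_force: [0.6, 0.8, 0.3]
grip_width: 0.993
grip_force: 0.0
side (array([ 0.4562, -0.2615]), 343, 0.0005)
side None
top 0.1103
scene (array([ 0.4564, -0.2611]), 318, 0.0009)
scene (array([0.4394, 0.092 ]), 57, 0.0009)
top 0.1103
```

The canister is seated, with its top at 110–111 mm. The cup is last.

```bash
python3 -m handwheel '[[0.087,-0.002,-0.03,0,0,0,0],[0.087,-0.002,-0.045,0,0,0,0],[0.087,-0.002,-0.045,0,0,0,0],[0.087,-0.002,-0.045,0,0,0,0],[0.087,-0.002,-0.045,0,0,0,0],[0.087,-0.002,-0.045,0,0,0,0],[0.087,-0.002,-0.045,0,0,0,0],[0.087,-0.0015,-0.035,0,0,0,0],[0.087,-0.001,-0.019,0,0,0,0],[0.087,0,0,0.04,0,0,0],[0.087,0,0,0,0,0,0],[0.087,0,0,0,0,0,0]]'
```

```text
time: 26.62
position: [0.4397, 0.0927, 0.1311]
tool_rot: [-3.141, 0.009, 0.001]
ft_force: [-0.4, -0.4, 0.4]
grip_width: 1.001
grip_force: 0.0
```

```bash
python3 -m handwheel '[[0.087,-0.0005,0,0.03,0,0,0],[0.087,0,0,0.03,0,0,0],[0.087,0,0,0.02,0,0,0],[0.087,0,0,0.006,0,0,0],[0.087,0,0,0,0,0,0],[0.04,0,0,0,0,0,0],[0.04,0,0,0,0,0,0],[0.04,0,0,0,0,0,0],[0.04,0,0,0,0,0,0],[0.04,0,0,0,0,0,0]]' 20
python3 -m handwheel '[[0.04,0,0,-0.01,0,0,0],[0.04,0,0,-0.03,0,0,0],[0.04,0,0,-0.04,0,0,0],[0.04,0,0,-0.04,0,0,0],[0.04,0,0,-0.03,0,0,0],[0.04,0,0,0,0,0,0]]'
```

```text
time: 27.88
position: [0.4394, 0.0929, 0.0452]
tool_rot: [3.141, -0.008, 0.0]
ft_force: [0.0, -1.1, 0.6]
grip_width: 0.63
grip_force: 20.0
time: 28.62
position: [0.441, 0.0935, 0.1978]
tool_rot: [3.141, -0.008, 0.009]
ft_force: [0.3, -1.5, -1.9]
grip_width: 0.629
grip_force: 20.0
```

```bash
python3 -m handwheel '[[0.04,0.005,0.016,0,0,0,0],[0.04,0.01,0.033,0,0,0,0],[0.04,0.013,0.043,0,0,0,0],[0.04,0.013,0.043,0,0,0,0],[0.04,0.013,0.043,0,0,0,0],[0.04,0.013,0.043,0,0,0,0],[0.04,0.013,0.043,0,0,0,0],[0.04,0.013,0.043,0,0,0,0],[0.04,0.013,0.043,0,0,0,0],[0.04,0.013,0.04,0,0,0,0],[0.04,0.009,0.028,0,0,0,0],[0.04,0.004,0.012,0,0,0,0]]'
python3 -m handwheel '[[0.04,0,0,0,0,0,0],[0.04,0,0,0,0,0,0],[0.04,0,0,0,0,0,0]]'
python3 - <<'E'
from fit import *
for n in("side","scene"):
    im,W,i=pts(n)
    for c,R,a,b,r in(((.572,-.338),.04,.16,.19,.0248),((.572,-.338),.055,.022,.03,.0345)):print(n,fit(W,c,R,a,b,r))
print(ctrl.get_state()["position"])
E
```

```text
time: 30.12
position: [0.5673, -0.3405, 0.1922]
tool_rot: [-3.14, 0.013, 0.006]
ft_force: [-0.4, 0.3, -0.9]
grip_width: 0.63
grip_force: 20.0
time: 30.5
position: [0.5693, -0.3362, 0.1954]
tool_rot: [3.142, -0.005, 0.0]
ft_force: [0.1, 0.3, 0.5]
grip_width: 0.634
grip_force: 20.0
side (array([ 0.5689, -0.3369]), 384, 0.0005)
side (array([ 0.5726, -0.3386]), 303, 0.0023)
scene (array([ 0.5689, -0.3374]), 270, 0.001)
scene (array([ 0.571 , -0.3373]), 131, 0.0019)
[ 0.56927026 -0.33678006  0.19549618]
```

```bash
python3 -m handwheel '[[0.04,0.003,0.001,0.03,0,0,0],[0.04,0,0,0.03,0,0,0],[0.04,0,0,0.03,0,0,0],[0.04,0,0,0.02,0,0,0],[0.04,0,0,0.015,0,0,0],[0.04,0,0,0.01,0,0,0],[0.04,0,0,0.005,0,0,0],[0.04,0,0,0.002,0,0,0],[0.04,0,0,0.001,0,0,0],[0.04,0,0,0,0,0,0],[0.04,0,0,0,0,0,0]]'
```

```text
time: 31.98
position: [0.5726, -0.3384, 0.0526]
tool_rot: [3.142, -0.008, 0.001]
ft_force: [0.2, 1.9, 1.3]
grip_width: 0.627
grip_force: 20.0
```

```bash
python3 -m handwheel '[[0.04,0,0,0.001,0,0,0],[0.04,0,0,0.001,0,0,0],[0.04,0,0,0,0,0,0]]'
python3 -m handwheel '[[0.07,0,0,0,0,0,0],[0.087,0,0,0,0,0,0],[0.087,0,0,0,0,0,0],[0.087,0,0,0,0,0,0],[0.087,0,0,-0.03,0,0,0],[0.087,0,0,-0.05,0,0,0],[0.087,0,0,-0.06,0,0,0],[0.087,0,0,-0.06,0,0,0],[0.087,-0.04,0,0,0,0,0],[0.087,-0.04,0,0,0,0,0],[0.087,0,0,0,0,0,0],[0.087,0,0,0,0,0,0]]'
python3 - <<'E'
from fit import *
for n in("side","scene"):
    im,W,i=pts(n);cv2.imwrite(f"pics/{n}9.png",im)
    for k,c,R,a,b,r,t in(("cup",(.572,-.338),.035,.055,.063,.0285,.067),("can",(.455,-.26),.03,.045,.088,.0205,.111),("drop",(.593,-.187),.024,.035,.06,.0165,.108),("wash",(.59,.337),.045,.05,.095,.03,.18),("petri",(.446,.2565),.05,.003,.011,.0315,.014)):
        P=W.reshape(-1,3);m=np.hypot(P[:,0]-c[0],P[:,1]-c[1])<.015;z=P[m][:,2];print(n,k,fit(W,c,R,a,b,r),"top",np.sort(z[z<t+.02])[-3:].round(3),t)
E
```

```text
time: 32.35
position: [0.573, -0.3385, 0.0512]
tool_rot: [3.141, -0.008, 0.003]
ft_force: [0.7, 3.0, 5.6]
grip_width: 0.628
grip_force: 20.0
time: 33.85
position: [0.4926, -0.3382, 0.2503]
tool_rot: [3.141, -0.008, 0.001]
ft_force: [-0.7, -0.6, 0.7]
grip_width: 1.002
grip_force: 0.0
side cup (array([ 0.5721, -0.3375]), 82, 0.0007) top [0.07 0.07 0.07] 0.067
side can (array([ 0.456 , -0.2615]), 348, 0.0006) top [0.112 0.112 0.112] 0.111
side drop (array([ 0.593 , -0.1873]), 140, 0.0006) top [0.106 0.107 0.107] 0.108
side wash (array([0.5921, 0.3381]), 232, 0.0014) top [0.175 0.177 0.177] 0.18
side petri None top [] 0.014
scene cup (array([ 0.5731, -0.3389]), 69, 0.0009) top [0.068 0.069 0.069] 0.067
scene can (array([ 0.4564, -0.2612]), 315, 0.0008) top [0.112 0.112 0.112] 0.111
scene drop (array([ 0.5926, -0.1862]), 58, 0.0009) top [0.104 0.106 0.107] 0.108
scene wash (array([0.5915, 0.3384]), 259, 0.0015) top [0.176 0.176 0.179] 0.18
scene petri (array([0.4458, 0.256 ]), 60, 0.0013) top [0.016 0.016 0.017] 0.014
```

View pics/side9.png

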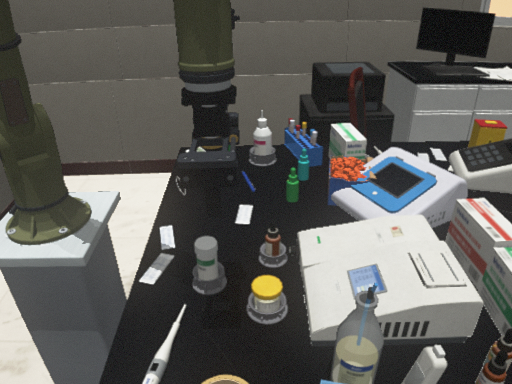

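The side view shows all four upright in their holders: wash (262,145), dropper (272,245), can (207,265), cup (267,292). The petri dish hasn't moved and the gripper is clear, so I'm handing in.

```bash
python3 -c "
from bench import ctrl
print(ctrl.close_job())"
```

```text
the job is handed in; nothing more can be done
None
```

Job handed in at about 34 s of robot time: all four containers measured upright in their matching holders, within about 3 mm of each well's axis and at the well floor, and the petri dish had not moved; no verdict came back.

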